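Dress the bead stall's display tray

ROBOT

A 6-joint arm with a two-finger parallel gripper is mounted at the origin on the work surface. World frame = base frame: x ahead of the robot, y to its left, z up, the work surface at z = 0. Lengths are in mm, angles in degrees, forces in N, time in s.
With the tool pointing down it reaches from about 300 to 850 mm from the base axis. Payload 4.2 kg.
Tool frame: the origin (TCP) lies midway between the tips of the shut fingers; the grasp point (between the pads) lies 19 mm behind it; z points along the fingers, y is the line along which they close (so a half turn about z gives the same grasp; the last joint's range is limited). The gripper opens to 91 mm and grips with 3 to 60 N. Pads are 32 mm wide; open, the fingers measure 118 mm over their backs; the gripper's body (76 mm by 178 mm) begins 60 mm behind the grasp point.
Start: joints at [71.333, 18.312, 89.639, -0, 72.044, -1.146], TCP at [173.11, 548.34, 213.976] pointing down, gripper open.
Joint ranges: [-177.97, 177.97], [-48.28, 115.42], [12.27, 149.76], [-77.06, 257.06], [2.81, 150.46], [-146.56, 146.56]. Speed limits (degrees/s): [147.25, 147.25, 180, 180, 180, 180].

INTERFACE

Orientations are given as [roll, pitch, yaw] about the fixed x, y, z axes, in that order (R = Rz(yaw) Ry(pitch) Rx(roll)).
In Python, from workcell import env gives the robot as it stands.
- The arm moves only by the shell command python3 drive.py [OPENING] [FORCE], which reads ROWS from standard input. ROWS is a JSON list of rows, 1 to 8 of them, each of 6 numbers: dx, dy, dz in shares of the most that a row can go, 1 being 50 mm, then a rotation vector rx, ry, rz in units of 10 degrees; each row shifts and turns the commanded pose from where the row before left it, along the tool's axes as they then stand; what a row does not reach is not made up. A row lasts 1/10 s, in which the tool goes at most 50 mm and 8.59 degrees, less where a joint would pass 70% of its speed; a pose out of reach is approached as far as the arm can. OPENING is the finger opening in mm, set as the command begins (- or left out keeps the last). The fingers move at their own pace and stop on an object; FORCE is the grip in N (left out, the last holds). Time passes only in rows, so rows that do not move let the fingers close. It prints the time, the measured TCP pose, the force, the opening and the grip force at its end. Input that does not fit is refused with a message, and nothing moves.
- env.state(): the state, without advancing time (a new reading comes with each control period).
- env.grab_frame(name): name is "scene" or "side" or "wrist"; returns the picture (480x640x3 uint8, blue, green, red); there is no depth.
- env.camera_model(name): a dict with "fx", "fy", "cx", "cy" (pixels), "T" (4x4, takes a point from camera to world coordinates). Camera axes: x right, y up, looking along -z (the intrinsics and any distortion apply to the point x, -y, -z); pixel columns grow to the right and rows downward; lengths in mm; the calibration is good to about 2 mm. A picture is of the moment at which its call begins: read the wrist's pose just before it. camera_model takes no time and is no camera call; for the wrist camera it gives the pose at the moment of the call.
- env.job_done(): hands the job in; it is judged then, once.
The state is a dict: "time_s": time; "qpos": joint angles; "qvel": joint speeds; "effort": joint torques, N m; "ee_pos": TCP position; "ee_rot": TCP orientation; "force": force on the tool from outside, world axes, zero at the start; "torque": the same for the moment, N m; "gripper_width": finger opening in mm; "gripper_force": force on a finger pad.
Only numpy, scipy, OpenCV 4.12 (cv2) and the standard library are available. Lean on these libraries where they do the work, as an engineer would, in place of code of your own. Each camera call takes 0.05 s, during which the arm holds its last target. There are 200 camera calls.

TASK

Lay out the bead display in the wooden tray, around the bronze brooch and the bone comb that already lie in its front row: the red box goes in the compartment directly behind the brooch (on its far side from the robot), the green jar in the compartment directly behind the comb, and the blue tin in the compartment between the brooch and the comb, each standing upright and flat on the compartment's floor. Then stand the wooden block with the amber bead squarely on the middle of the blue tin's lid, and let go of everything; leave the brooch, the comb and the yellow jar where they are.

Things in the scene. Friction and masses are not known exactly. Their poses are not given: they have to be found in the camera images.
- tray: Fixed wooden tray, 150 (x) by 222 mm (y), 2 rows by 3 columns of 66 mm square compartments lined grey. Origin: underside centre, on the table; +x to the back, away from the robot, +y to its left, yaw up to 0.25 rad. Row centres x = -36 (front), +36 mm (back); columns y = 72, 0, -72 mm. Floor 5 mm, walls 16 mm above the table, 6 mm thick. Back middle holds the tray's own beads, 13 mm high at most.
- brooch: Round bronze brooch with studs, lying flat in the left or the right compartment of the tray's front row: 48 mm across, up to 16 mm high at its centre boss, 12 mm or less elsewhere. Origin: centre of its underside. Loose.
- comb: White bone comb lying flat in the other outer compartment of the front row: 50 mm long (its y), 30 mm wide, 8 mm thick. Origin: centre of its underside. Loose.
- red_box: Square red bead box with a thin dark line round it, 42 by 42 mm, 48 mm tall, standing upright, about 110 g. Its x and y axes are square to its sides. Origin: centre of its underside.
- green_jar: Round green bead jar, 40 mm diameter, 52 mm tall, standing upright, about 120 g. Origin: centre of its underside.
- blue_tin: Round blue bead tin with a flat lid, 46 mm diameter, 46 mm tall, standing upright, about 140 g. Origin: centre of its underside.
- amber_block: Round dark-wood display block, 40 mm diameter, 30 mm tall, flat underside, with an orange-amber bead of 26 mm diameter set in its top (49 mm tall overall), about 70 g. Grip it by the wooden block. Origin: centre of its underside.
- yellow_jar: Round yellow bead jar, 40 mm diameter, 52 mm tall; not needed, stays where it is. Origin: centre of its underside. Like the four things to be moved, it stands on the table left or right of the tray; a small wooden spool with a white core stands there too, and is not needed either.

How it is judged:
By the outcome, as a careful person would: the job done as asked, in the order asked, and still so for the second after the job is handed in, with the robot touching nothing.
It also fails if it takes over 102 s, if anything falls off the work surface, if the arm or the gripper's body presses on something with over 40 N, if the wrist force passes 120 N, or if a joint passes its speed limit or range.

## Working session

There is one attempt and no reset: what is moved stays moved. The work goes in short steps, Python scripts to look and compute and a shell command to move; the robot and the scene stay as the last step left them, time stands still between calls to the robot, and variables do not carry over. Pictures are saved under pics/ and viewed, at most 14 in all, crops included, and the job is handed in when it is done.

```bash
ls; mkdir -p pics; python3 - <<'E'
from workcell import env
import cv2, numpy as np
for n in("scene","side"):
    cv2.imwrite(f"pics/{n}0.png",env.grab_frame(n)); m=env.camera_model(n); print(n,{k:(np.round(v,3).tolist()) for k,v in m.items()})
print(env.state())
E
```

```text
drive.py
pics
workcell.py
scene {'fx': 463.486, 'fy': 463.486, 'cx': 319.887, 'cy': 236.389, 'T': [[-0.584, -0.687, 0.432, 917.499], [0.812, -0.493, 0.313, 306.39], [-0.002, 0.533, 0.846, 802.032], [0.0, 0.0, 0.0, 1.0]]}
side {'fx': 595.449, 'fy': 595.449, 'cx': 323.739, 'cy': 237.001, 'T': [[0.919, 0.277, -0.282, 181.561], [-0.395, 0.673, -0.626, -751.862], [0.016, 0.686, 0.728, 927.349], [0.0, 0.0, 0.0, 1.0]]}
{'time_s': 0.1, 'qpos': array([ 7.13333291e+01,  1.83481166e+01,  8.96997977e+01, -6.22218802e-04,
        7.20418696e+01, -1.14454754e+00]), 'qvel': array([-0.05349318, -0.08524898, -0.05574968, -0.03795717,  0.20145819,
       -0.04402522]), 'effort': array([-2.86293534e-04, -4.13327157e+01, -2.32515407e+01,  7.28905946e-02,
        4.20546310e-02, -4.85980263e-05]), 'ee_pos': array([172.96522454, 547.90394884, 213.20036207]), 'ee_rot': array([-1.79910222e+02, -1.20192659e-03,  1.62478068e+02]), 'force': array([ 0.23014187, -1.23016916,  0.06453003]), 'torque': array([-0.00839715, -0.01607429, -0.021404  ]), 'gripper_force': 0.0, 'gripper_width': 90.9307513209144}
```
View pics/scene0.png

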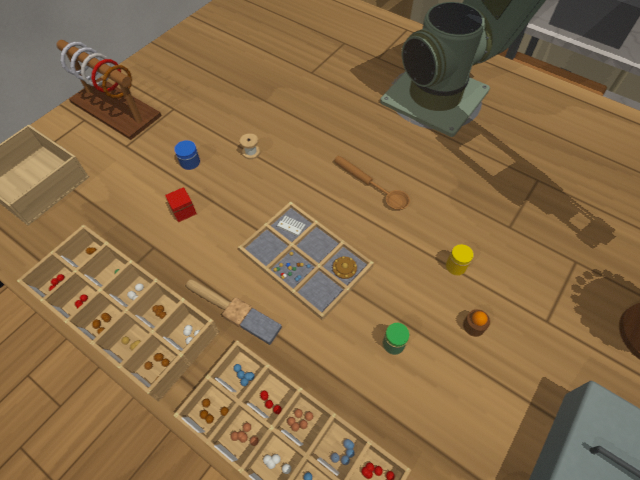

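View pics/side0.png

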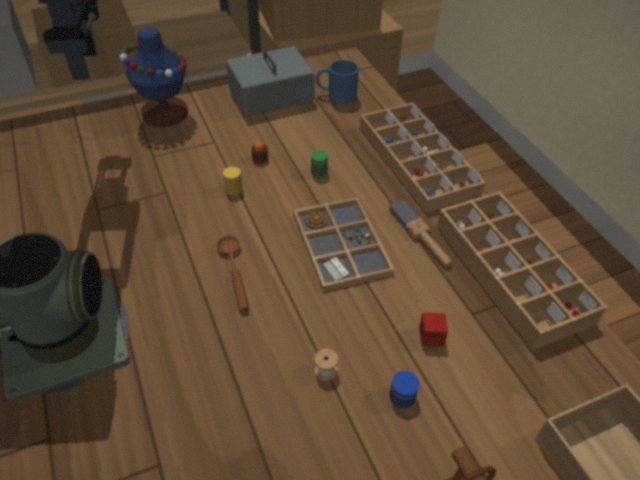

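Scene view: red box (181,205), blue tin (187,155), spool (249,145), yellow jar (460,258), green jar (396,338), amber (478,320). The tray's outer corners are at (239,248), (291,204), (373,263) and (322,313), with the brooch in the left column and the comb in the right. The side view agrees: tray corners at about (295,207), (352,200), (392,272), (328,288).

```bash
cat > h.py <<'E'
import numpy as np, cv2
from scipy.optimize import least_squares
def proj(m,P):
    T=np.array(m["T"]); p=(np.asarray(P,float)-T[:3,3])@T[:3,:3]
    return np.c_[m["cx"]+m["fx"]*p[:,0]/-p[:,2], m["cy"]-m["fy"]*p[:,1]/-p[:,2]]
def ray(m,uv,z):
    T=np.array(m["T"]); d=T[:3,:3]@np.array([(uv[0]-m["cx"])/m["fx"],-(uv[1]-m["cy"])/m["fy"],-1]); o=T[:3,3]
    return o+d*(z-o[2])/d[2]
def hsvmask(im,c):
    h=cv2.cvtColor(im,cv2.COLOR_BGR2HSV); H,S,V=[h[...,i].astype(int) for i in range(3)]
    r={"red":((H<5)|(H>174))&(S>170)&(V>60),"green":(H>50)&(H<85)&(S>130)&(V>40),"blue":(H>108)&(H<126)&(S>150)&(V>50),
       "amber":(H>5)&(H<15)&(S>200)&(V>150),"yellow":(H>22)&(H<32)&(S>180)&(V>90)}[c]
    return r.astype(np.uint8)
def blobs(im,c,mn=40):
    n,l,s,ce=cv2.connectedComponentsWithStats(hsvmask(im,c))
    return [(s[i][:5].tolist(),ce[i].round(1).tolist(),l==i) for i in range(1,n) if s[i][4]>mn]
def solid(c,x,y,yaw=0,z0=0):
    a=np.linspace(0,2*np.pi,48,endpoint=False)
    if c=="red": xy=21*np.array([[1,1],[1,-1],[-1,-1],[-1,1]]);h=48
    else: r,h={"green":(20,52),"blue":(23,46),"yellow":(20,52)}[c]; xy=r*np.c_[np.cos(a),np.sin(a)]
    R=np.array([[np.cos(yaw),-np.sin(yaw)],[np.sin(yaw),np.cos(yaw)]]); xy=xy@R.T+[x,y]
    return np.vstack([np.c_[xy,np.full(len(xy),z0)],np.c_[xy,np.full(len(xy),z0+h)]])
def silc(m,P):
    h=cv2.convexHull(proj(m,P).astype(np.float32)); M=cv2.moments(h); return np.array([M["m10"]/M["m00"],M["m01"]/M["m00"]])
E
python3 - <<'E'
from h import *; from workcell import env
ms={n:env.camera_model(n) for n in("scene","side")}; im={n:cv2.imread(f"pics/{n}0.png") for n in ms}
for c in("red","green","blue","amber","yellow"):
  for n in ms: print(c,n,[(b[0],b[1],ray(ms[n],b[1],36 if c=="amber" else 25).round().tolist()) for b in blobs(im[n],c)])
uv={"scene":[(239,248),(291,204),(373,263),(322,313)],"side":[(392,272),(328,288),(295,207),(352,200)]}
L=np.array([[75,-111],[-75,-111],[-75,111],[75,111]],float)
def tr(p):
    R=np.array([[np.cos(p[2]),-np.sin(p[2])],[np.sin(p[2]),np.cos(p[2])]]); return np.c_[L@R.T+p[:2],np.full(4,16)]
for ns in(["scene"],["side"],["scene","side"]):
    r=least_squares(lambda p:np.concatenate([(proj(ms[n],tr(p))-uv[n]).ravel() for n in ns]),[450,0,0]);print(ns,r.x,r.cost)
E
```

```text
red scene [([92, 59, 26, 33, 165], [99.7, 71.7], [445.0, -729.0, 25.0]), ([166, 188, 30, 33, 562], [180.4, 203.8], [624.0, -263.0, 25.0]), ([50, 275, 14, 15, 86], [56.3, 280.6], [888.0, -324.0, 25.0]), ([75, 295, 12, 13, 72], [80.8, 300.2], [887.0, -255.0, 25.0]), ([260, 391, 8, 9, 56], [263.9, 395.0], [822.0, 124.0, 25.0]), ([265, 400, 8, 8, 48], [268.6, 403.6], [828.0, 138.0, 25.0]), ([273, 405, 8, 9, 51], [276.9, 409.1], [827.0, 155.0, 25.0]), ([362, 463, 20, 15, 189], [370.8, 470.1], [813.0, 324.0, 25.0]), ([386, 471, 8, 9, 55], [389.8, 475.4], [803.0, 351.0, 25.0])]
red side [([421, 313, 26, 33, 625], [433.7, 327.7], [627.0, -262.0, 25.0])]
green scene [([386, 323, 23, 23, 406], [397.0, 334.0], [606.0, 247.0, 25.0])]
green side [([313, 152, 13, 8, 75], [319.2, 155.7], [626.0, 274.0, 25.0])]
blue scene [([177, 147, 19, 12, 63], [187.9, 154.7], [517.0, -346.0, 25.0])]
blue side [([393, 372, 25, 25, 492], [405.0, 383.7], [523.0, -342.0, 25.0])]
amber scene []
amber side []
yellow scene [([447, 244, 27, 31, 530], [460.0, 258.5], [404.0, 268.0, 25.0])]
yellow side []
['scene'] [ 5.66547312e+02  1.71246616e+01 -9.91719135e-02] 12.655430952762242
['side'] [ 5.65425551e+02  1.13388196e+01 -8.37918942e-02] 41.66190561522079
['scene', 'side'] [ 5.66278635e+02  1.49767223e+01 -9.20570463e-02] 61.02626976140346
```

Careful with the scale: shifts go in shares of 50 mm and turns go in units of 10 degrees. That gives: -25 mm is -0.5, 7.8 degrees is 0.78.

```bash
cat >> h.py <<'E'
def go(env,x,y,z,yaw):
    from scipy.spatial.transform import Rotation as R
    s=env.state(); R0=R.from_euler("xyz",s["ee_rot"],degrees=True); R1=R.from_euler("xyz",[180,0,yaw],degrees=True)
    d=np.array([x,y,z])-s["ee_pos"]
    print("t",round(s["time_s"],2),"pos",s["ee_pos"].round(1),s["ee_rot"].round(1),"| rotvec",(R0.inv()*R1).as_rotvec(degrees=True).round(2),"| d in end frame",R1.inv().apply(d).round(1),"| d now",R0.inv().apply(d).round(1))
E
python3 - <<'E'
from h import *; from workcell import env
m=env.camera_model("wrist"); s=env.state()
print(np.round(m["T"],3),m["fx"],m["cx"],m["cy"])
go(env,520,15,330,84.7)
ms=env.camera_model("scene"); mi=env.camera_model("side")
print(ray(ms,(479,318),36),ray(mi,(260,147),40)) 
E
echo '[[0,0,-0.5,0,0,0.78],[0,0,-0.5,0,0,0.78],[0,0,-0.5,0,0,0.78],[0,0,-0.5,0,0,0.78],[0,0,0,0,0,0.78],[0,0,0,0,0,0.78],[0,0,0,0,0,0.78],[0,0,0,0,0,0.78]]' | python3 drive.py
```

```text
[[ 3.02000e-01 -9.18000e-01 -2.55000e-01  1.01251e+02]
 [ 9.53000e-01  2.90000e-01  8.30000e-02  5.71421e+02]
 [-2.00000e-03 -2.69000e-01  9.63000e-01  3.84449e+02]
 [ 0.00000e+00  0.00000e+00  0.00000e+00  1.00000e+00]] 362.4633547644902 320.86138590641866 239.65631250323014
t 0.1 pos [173.  547.9 213.2] [-179.9   -0.   162.5] | rotvec [-8.000e-02  6.000e-02  7.778e+01] | d in end frame [-498.6  394.8 -116.8] | d now [-491.4 -403.9 -116.2]
[500.70756399 349.56718565  36.        ] [500.73160301 339.6128643   40.        ]
time_s: 0.9
ee_pos: [173.0, 548.1, 313.5]
ee_rot: [-180.0, 0.1, 99.8]
force: [-0.2, -0.6, 0.1]
gripper_width: 91.4
gripper_force: 0.0
```

Converted, 7.8 degrees is 0.78.

```bash
echo '[[0,0,0,0,0,0.78],[0,0,0,0,0,0.78],[0,0,0,0,0,0]]' | python3 drive.py; python3 -c "
from h import *; from workcell import env
go(env,520,15,320,84.7)"
```

```text
time_s: 1.2
ee_pos: [173.1, 548.1, 313.5]
ee_rot: [-180.0, 0.1, 84.5]
force: [-1.0, -1.1, -0.5]
gripper_width: 91.5
gripper_force: 0.0
t 1.2 pos [173.1 548.1 313.5] [-1.80e+02  1.00e-01  8.45e+01] | rotvec [-0.01  0.06 -0.21] | d in end frame [-498.8  394.7   -6.5] | d now [-497.4  396.5   -6.1]
```

Converted, -36 mm is -0.72, 28 mm is 0.56.

```bash
echo '[[-0.72,0.56,0,0,0,0],[-0.72,0.56,0,0,0,0],[-0.72,0.56,0,0,0,0],[-0.72,0.56,0,0,0,0],[-0.72,0.56,0,0,0,0],[-0.72,0.56,0,0,0,0],[0,0,0,0,0,0],[0,0,0,0,0,0]]' | python3 drive.py; python3 - <<'E'
from h import *; from workcell import env
import json
m=env.camera_model("wrist"); im=env.grab_frame("wrist"); cv2.imwrite("pics/w1.png",im); json.dump({k:np.array(v).tolist() for k,v in m.items()},open("w1.json","w"))
go(env,520,15,320,84.7)
E
```

```text
time_s: 2.0
ee_pos: [319.8, 316.7, 314.0]
ee_rot: [-180.0, -0.0, 84.5]
force: [-0.6, -0.3, -0.3]
gripper_width: 91.3
gripper_force: 0.0
t 2.05 pos [319.4 317.5 314. ] [-180.    -0.    84.5] | rotvec [-0.03 -0.04 -0.16] | d in end frame [-282.7  227.7   -6. ] | d now [-282.   228.5   -6.4]
```

View pics/w1.png

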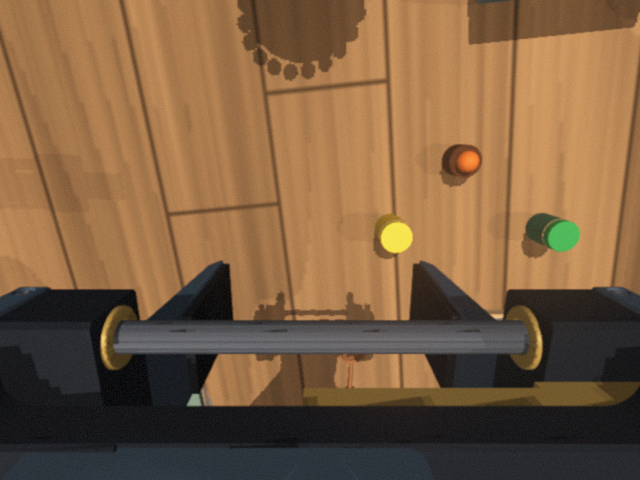

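Wrist view 1 looks towards +y of the gripper: yellow lid (397,237), green lid (562,235), amber bead (467,161).

```bash
python3 - <<'E'
from h import *; from workcell import env
import json
m=json.load(open("w1.json"));im=cv2.imread("pics/w1.png")
for c,z in(("green",26),("yellow",26),("amber",36)):
  print(c,[(b[0],b[1],ray(m,b[1],z).round(1).tolist()) for b in blobs(im,c)])
print(ray(m,(562,235),52),ray(m,(397,237),52),ray(m,(467,161),36))
go(env,560,-150,320,84.7)
E
echo '[[-0.96,0.2,0,0,0,0],[-0.96,0.2,0,0,0,0],[-0.9,0.4,0,0,0,0],[-0.9,0.4,0,0,0,0],[-0.9,0.4,0,0,0,0],[-0.9,0.4,0,0,0,0],[-0.9,0.4,0,0,0,0],[-0.9,0.4,0,0,0,0]]' | python3 drive.py
echo '[[-0.9,0.4,0,0,0,0],[-0.7,0.5,0,0,0,0],[0,0.5,0,0,0,0],[0,0,0,0,0,0]]' | python3 drive.py
python3 - <<'E'
from h import *; from workcell import env
import json
m=env.camera_model("wrist"); im=env.grab_frame("wrist"); cv2.imwrite("pics/w2.png",im); json.dump({k:np.array(v).tolist() for k,v in m.items()},open("w2.json","w"))
E
```

```text
green [([546, 221, 33, 30, 728], [562.4, 235.7], [630.7, 239.8, 26.0])]
yellow []
amber []
[612.97945386 249.38692884  52.        ] [409.88571078 266.69633579  52.        ] [501.4042531  349.36214907  36.        ]
t 2.05 pos [319.4 317.5 314. ] [-180.    -0.    84.5] | rotvec [-0.03 -0.04 -0.16] | d in end frame [-443.3  282.8   -6. ] | d now [-442.5  284.    -6.5]
time_s: 2.85
ee_pos: [424.6, -61.0, 314.0]
ee_rot: [180.0, -0.1, 84.7]
force: [1.3, 0.1, -0.2]
gripper_width: 91.1
gripper_force: 0.0
time_s: 3.25
ee_pos: [488.7, -146.7, 312.6]
ee_rot: [-180.0, -0.1, 84.6]
force: [-0.7, 0.4, -0.6]
gripper_width: 91.2
gripper_force: 0.0
```

View pics/w2.png

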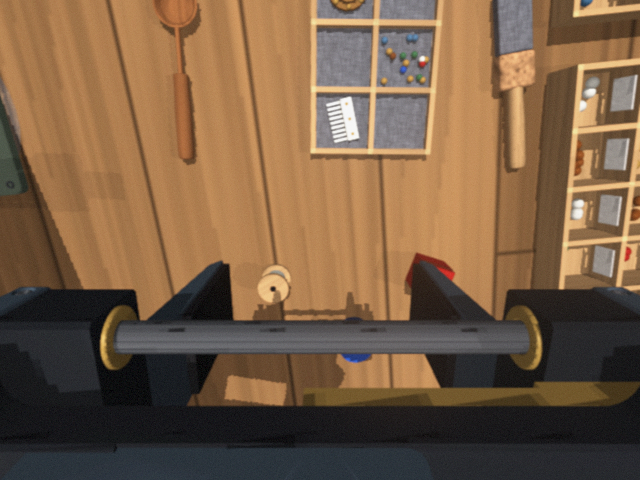

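Wrist view 2: the tray is only partly in view, with its right edge at (313,152)–(430,155). The comb is at (342,120), the red box (430,270) is partly hidden by a finger, and the spool is at (275,285). I'll move +y to see the whole tray.

```bash

echo '[[0.9,0,0,0,0,0],[0.9,0,0,0,0,0],[0.9,0,0,0,0,0],[0,0,0,0,0,0],[0,0,0,0,0,0]]' | python3 drive.py
python3 - <<'E'
from h import *; from workcell import env
import json
m=env.camera_model("wrist"); im=env.grab_frame("wrist"); cv2.imwrite("pics/w3.png",im); json.dump({k:np.array(v).tolist() for k,v in m.items()},open("w3.json","w"))
c=im[20:280,270:500]; cv2.imwrite("pics/w3c.png",cv2.resize(c,None,fx=2.3,fy=2.3,interpolation=cv2.INTER_CUBIC))
E
```

```text
time_s: 3.8
ee_pos: [497.9, -10.6, 314.1]
ee_rot: [-180.0, 0.0, 84.8]
force: [-0.4, -0.7, -0.3]
gripper_width: 91.3
gripper_force: 0.0
```

View pics/w3c.png

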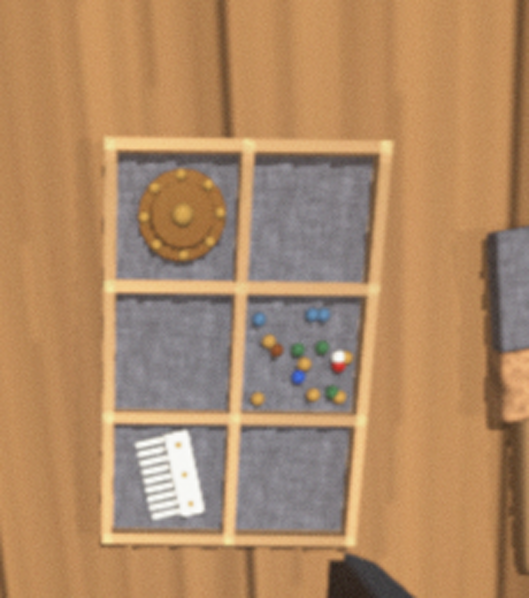

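Crop: brooch at (182,214), comb at (172,475), and the wall crossings are clear. I'll fit the tray to its 12 crossings.

```bash

python3 - <<'E'
from h import *; from workcell import env
import json
m=json.load(open("w3.json"))
N={(-72,108):(110,144),(0,108):(248,146),(72,108):(386,147),(-72,36):(110,288),(0,36):(242,290),(72,36):(375,290),(-72,-36):(110,418),(0,-36):(236,418),(72,-36):(362,420),(-72,-108):(107,538),(0,-108):(229,540),(72,-108):(350,541)}
L=np.array(list(N),float); uv=np.array(list(N.values()))/2.3+[270,20]-.3
def tr(p,Q=L,z=16):
    R=np.array([[np.cos(p[2]),-np.sin(p[2])],[np.sin(p[2]),np.cos(p[2])]]); return np.c_[Q@R.T+p[:2],np.full(len(Q),z)]
r=least_squares(lambda p:(proj(m,tr(p))-uv).ravel(),[566,15,-.09]);print(r.x,np.degrees(r.x[2]),r.fun.reshape(-1,2).round(1).tolist())
json.dump(r.x.tolist(),open("tray.json","w"))
for n,q in(("red",(36,72)),("green",(36,-72)),("blue",(-36,0))): print(n,tr(r.x,np.array([q]))[0,:2])
for n in("scene","side"): print(n,proj(env.camera_model(n),tr(r.x,np.array([[75,-111],[-75,-111],[-75,111],[75,111]]))).round().tolist())
go(env,620,-170,314,84.7)
E
```

```text
[ 5.68129026e+02  1.53220214e+01 -1.02022850e-01] -5.84547870852994 [[0.2, 0.1], [0.3, -0.1], [0.2, 0.1], [-0.2, -0.4], [-0.1, -0.7], [-0.5, -0.1], [-0.6, 0.0], [-0.3, 0.6], [0.0, 0.3], [0.3, 0.4], [0.2, 0.0], [0.5, 0.1]]
red [611.27474127  83.28118011]
green [596.60892375 -59.97004605]
blue [532.31621943  18.98847579]
scene [[237.0, 247.0], [289.0, 201.0], [372.0, 262.0], [321.0, 317.0]]
side [[395.0, 269.0], [323.0, 285.0], [293.0, 210.0], [358.0, 196.0]]
t 3.85 pos [498.  -11.7 314.1] [-180.     0.    84.7] | rotvec [-0.01  0.03 -0.04] | d in end frame [-1.464e+02  1.361e+02  1.000e-01] | d now [-1.463e+02  1.362e+02  1.000e-01]
```

```bash

echo '[[-0.7,0.46,0,0,0,0],[-0.7,0.46,0,0,0,0],[-0.7,0.46,0,0,0,0],[-0.7,0.46,0,0,0,0],[-0.7,0.46,0,0,0,0],[-0.7,0.46,0,0,0,0],[0,0,0,0,0,0],[0,0,0,0,0,0]]' | python3 drive.py
python3 - <<'E'
from h import *; from workcell import env
import json
m=env.camera_model("wrist"); im=env.grab_frame("wrist"); cv2.imwrite("pics/w4.png",im); json.dump({k:np.array(v).tolist() for k,v in m.items()},open("w4.json","w"))
for c in("red","blue"): print(c,[(b[0],b[1],ray(m,b[1],24).round().tolist()) for b in blobs(im,c)])
b=max([b for b in blobs(im,"red") if 200<b[1][0]<430],key=lambda b:b[0][4]); x,y,w,h,_=b[0]
c=im[max(y-60,0):y+h+120,x-60:x+w+80]; print(x-60,max(y-60,0)); cv2.imwrite("pics/w4c.png",cv2.resize(c,None,fx=3,fy=3,interpolation=cv2.INTER_CUBIC)); print(c.shape)
E
```

```text
time_s: 4.65
ee_pos: [615.1, -236.5, 313.0]
ee_rot: [-179.9, -0.0, 84.3]
force: [0.5, -0.6, -0.6]
gripper_width: 91.1
gripper_force: 0.0
red [([529, 178, 7, 8, 47], [531.8, 181.6], [882.0, -239.0, 24.0]), ([527, 189, 14, 16, 139], [534.2, 196.9], [886.0, -259.0, 24.0]), ([311, 199, 41, 44, 1161], [330.8, 221.8], [625.0, -265.0, 24.0]), ([524, 242, 19, 15, 134], [533.1, 249.0], [889.0, -329.0, 24.0])]
blue [([239, 277, 35, 34, 913], [256.2, 293.6], [514.0, -356.0, 24.0])]
251 139
(224, 181, 3)
```

View pics/w4c.png

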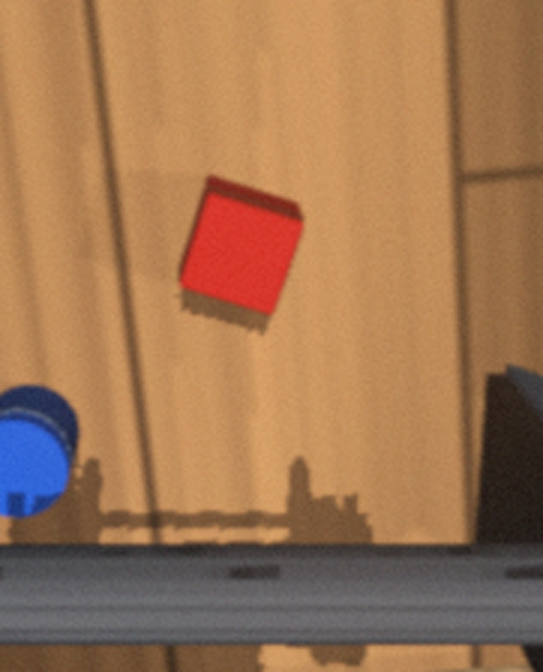

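```bash

python3 - <<'E'
from h import *; from workcell import env
import json
m=json.load(open("w4.json")); uv=np.array([(207,193),(302,220),(272,315),(180,287)])/3+[251,139]-.3
P=np.array([ray(m,u,48) for u in uv]);print(P.round(1),[np.linalg.norm(P[i]-P[i-1]).round(1) for i in range(4)],P.mean(0))
for i in range(4): d=P[i]-P[i-1]; print(np.degrees(np.arctan2(d[1],d[0])).round(1))
im=cv2.imread("pics/w4.png"); h=cv2.cvtColor(im,cv2.COLOR_BGR2HSV); k=((abs(h[...,0].astype(int)-112)<12)&(h[...,2]>150)&(h[...,1]>150)).astype(np.uint8); n,l,s,c=cv2.connectedComponentsWithStats(k)
for i in range(1,n):
  if s[i][4]>60: print(s[i],c[i],ray(m,c[i],46))
go(env,P.mean(0)[0],P.mean(0)[1],120,84.3)
E
```

```text
[[ 613.7 -235.4   48. ]
 [ 651.1 -250.3   48. ]
 [ 635.6 -289.3   48. ]
 [ 598.6 -273.4   48. ]] [np.float64(40.9), np.float64(40.3), np.float64(42.0), np.float64(40.2)] [ 624.76032897 -262.08382485   48.        ]
68.4
-21.7
-111.8
156.8
[239 279  35  32 808] [255.57549505 293.44059406] [ 518.10063353 -346.29640742   46.        ]
t 4.7 pos [ 615.  -235.4  313.6] [-179.9   -0.    84.4] | rotvec [-0.06 -0.04  0.11] | d in end frame [-25.6  12.3 193.6] | d now [-25.8  12.5 193.6]
```

Red box: top corners at crop (207,193), (302,220), (272,315), (180,287); the sides come out near 41 mm and the yaw is −22°. Moving to grasp it.

```bash

echo '[[-0.26,0.12,0.9,0,0,0],[-0.26,0.12,0.9,0,0,0],[0,0,0.9,0,0,0.82],[0,0,0.8,0,0,0.82],[0,0,0,0,0,0],[0,0,0,0,0,0]]' | python3 drive.py 75
python3 -c "
from h import *; from workcell import env
go(env,624.8,-262.1,15,68)"
```

```text
time_s: 5.3
ee_pos: [625.4, -261.3, 140.3]
ee_rot: [180.0, -0.0, 68.3]
force: [0.3, -1.3, 1.5]
gripper_width: 75.1
gripper_force: 0.0
t 5.3 pos [ 625.4 -261.3  140.3] [180.   -0.   68.3] | rotvec [ 0.04 -0.01  0.3 ] | d in end frame [ -1.   -0.2 125.3] | d now [ -1.   -0.3 125.3]
```

```bash

echo '[[-0.02,0,0.7,0,0,0],[0,0,0.7,0,0,0],[0,0,0.6,0,0,0],[0,0,0.3,0,0,0],[0,0,0.2,0,0,0],[0,0,0,0,0,0],[0,0,0,0,0,0]]' | python3 drive.py 75
echo '[[0,0,0,0,0,0],[0,0,0,0,0,0],[0,0,0,0,0,0],[0,0,0,0,0,0],[0,0,0,0,0,0],[0,0,0,0,0,0]]' | python3 drive.py 30 20
```

```text
time_s: 6.0
ee_pos: [626.2, -263.3, 15.9]
ee_rot: [179.8, 0.0, 68.1]
force: [0.3, 0.4, 0.2]
gripper_width: 75.1
gripper_force: 0.0
time_s: 6.6
ee_pos: [624.9, -262.8, 14.1]
ee_rot: [180.0, -0.0, 68.1]
force: [-0.7, -0.3, 1.7]
gripper_width: 41.8
gripper_force: 19.8
```

```bash

echo '[[0,0,-0.3,0,0,0],[0,0,-0.7,0,0,0],[0,0,-0.8,0,0,-0.8],[0,0,0,0,0,-0.8],[0,0,0,0,0,0],[0,0,0,0,0,0]]' | python3 drive.py
python3 -c "
from h import *; from workcell import env
go(env,611.3,83.3,30,84.15)"
```

```text
time_s: 7.2
ee_pos: [624.3, -262.6, 103.7]
ee_rot: [-179.9, -0.0, 83.9]
force: [-0.0, 0.4, -0.3]
gripper_width: 42.3
gripper_force: 19.8
t 7.2 pos [ 624.3 -262.6  103.7] [-179.9   -0.    83.9] | rotvec [-0.06 -0.03 -0.24] | d in end frame [342.7 -48.2  73.7] | d now [342.5 -49.5  73.9]
```

```bash

echo '[[0.8,-0.12,0,0,0,0],[0.8,-0.12,0,0,0,0],[0.8,-0.12,0,0,0,0],[0.8,-0.12,0,0,0,0],[0.8,-0.12,0,0,0,0],[0.8,-0.12,0,0,0,0],[0.8,-0.12,0,0,0,0],[0.8,-0.12,0,0,0,0]]' | python3 drive.py
echo '[[0.44,-0.02,0,0,0,-0.02],[0,0,0,0,0,0],[0,0,0,0,0,0],[0,0,0,0,0,0]]' | python3 drive.py
python3 -c "
from h import *; from workcell import env
go(env,611.3,83.3,30,84.15)"
```

```text
time_s: 8.0
ee_pos: [609.0, 61.9, 102.8]
ee_rot: [-179.8, 0.0, 83.9]
force: [1.5, 0.9, -0.7]
gripper_width: 42.5
gripper_force: 19.8
time_s: 8.4
ee_pos: [611.1, 81.3, 103.3]
ee_rot: [-179.9, 0.0, 84.2]
force: [0.1, 0.6, 0.0]
gripper_width: 42.3
gripper_force: 19.8
t 8.4 pos [611.1  81.3 103.3] [-179.9    0.    84.2] | rotvec [-0.08  0.04  0.03] | d in end frame [ 2.   0.  73.3] | d now [ 2.1  0.1 73.3]
```

```bash

echo '[[0.04,0,0.7,0,0,0],[0,0,0.5,0,0,0],[0,0,0.2,0,0,0],[0,0,0.1,0,0,0],[0,0,0.08,0,0,0],[0,0,0.04,0,0,0],[0,0,0,0,0,0],[0,0,0,0,0,0]]' | python3 drive.py
echo '[[0,0,0.02,0,0,0],[0,0,0.02,0,0,0],[0,0,0.02,0,0,0],[0,0,0,0,0,0],[0,0,0,0,0,0]]' | python3 drive.py
```

```text
time_s: 9.2
ee_pos: [612.1, 84.5, 23.7]
ee_rot: [179.9, -0.0, 84.3]
force: [0.9, -0.4, -1.1]
gripper_width: 42.5
gripper_force: 19.8
time_s: 9.7
ee_pos: [611.6, 84.4, 19.9]
ee_rot: [-180.0, -0.0, 84.3]
force: [0.9, -1.4, -1.3]
gripper_width: 42.1
gripper_force: 19.8
```

```bash

echo '[[0,0,0.02,0,0,0],[0,0,0,0,0,0],[0,0,0,0,0,0]]' | python3 drive.py
echo '[[0,0,0,0,0,0],[0,0,0,0,0,0],[0,0,0,0,0,0],[0,0,0,0,0,0]]' | python3 drive.py 52
echo '[[0,0,-0.3,0,0,0],[0,0,-0.8,0,0,0],[0,0,-1,0,0,0],[0,0,-1,0,0,0],[0,0,-0.8,0,0,0],[0,0,0,0,0,0],[0,0,0,0,0,0]]' | python3 drive.py
python3 -c "
from h import *; from workcell import env
go(env,611.6,150,300,84.15)"
```

```text
time_s: 10.0
ee_pos: [611.8, 84.4, 19.1]
ee_rot: [180.0, -0.0, 84.3]
force: [0.2, -0.2, 1.1]
gripper_width: 42.1
gripper_force: 19.8
time_s: 10.4
ee_pos: [611.6, 84.4, 18.9]
ee_rot: [-180.0, -0.0, 84.3]
force: [0.2, 0.4, 0.3]
gripper_width: 52.0
gripper_force: 0.0
time_s: 11.1
ee_pos: [611.8, 84.4, 214.7]
ee_rot: [179.9, -0.0, 84.3]
force: [0.1, -0.3, -0.7]
gripper_width: 52.0
gripper_force: 0.0
t 11.1 pos [611.8  84.4 214.7] [179.9  -0.   84.3] | rotvec [ 0.1  -0.03  0.13] | d in end frame [ 65.3  -6.9 -85.3] | d now [ 65.3  -6.6 -85.2]
```

```bash

echo '[[0.76,-0.06,-0.56,0,0,0],[0.76,-0.06,-0.56,0,0,0],[0.8,-0.08,-0.56,0,0,0],[0,0,0,0,0,0],[0,0,0,0,0,0]]' | python3 drive.py 85
cat > look.py <<'E'
from h import *; from workcell import env
import json,sys
n=sys.argv[1]; m=env.camera_model("wrist"); im=env.grab_frame("wrist"); cv2.imwrite(f"pics/{n}.png",im); json.dump({k:np.array(v).tolist() for k,v in m.items()},open(n+".json","w"))
h=cv2.cvtColor(im,cv2.COLOR_BGR2HSV).astype(int)
for c,(a,b,z) in dict(green=(50,85,52),blue=(104,126,46),yellow=(22,32,52),orange=(4,16,36)).items():
    k=((h[...,0]>a)&(h[...,0]<b)&(h[...,1]>(200 if c=="orange" else 140))&(h[...,2]>(105 if c!="blue" else 150))).astype(np.uint8)
    N,l,s,ce=cv2.connectedComponentsWithStats(k)
    for i in range(1,N):
        if 150<s[i][4]<4000: print(c,s[i].tolist(),ce[i].round(1),ray(m,ce[i],z).round(1))
E
python3 look.py w5
```

```text
time_s: 11.6
ee_pos: [612.6, 201.3, 295.9]
ee_rot: [-179.8, 0.1, 84.4]
force: [0.5, -0.4, -0.6]
gripper_width: 84.9
gripper_force: 0.0
yellow [119, 150, 37, 35, 1013] [136.8 166.7] [410.3 266.8  52. ]
orange [195, 69, 25, 25, 275] [208.2  82.5] [502.1 348.2  36. ]
```

View pics/w5.png

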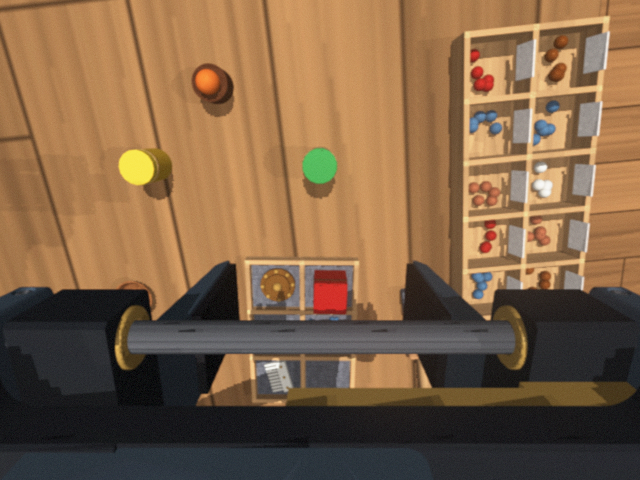

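Red box stands in the back-left compartment behind the brooch (330,290). Green lid is centred at (319.5,166), yellow at (137,167), amber bead at (210,81).

```bash

python3 - <<'E'
from h import *; from workcell import env
import json
m=json.load(open("w5.json")); P=ray(m,(319.5,166),52); print(P, ray(m,(210,81),36))
go(env,P[0],P[1],15,84.15)
E
echo '[[0.2,0,0.8,0,0,0],[0.4,0,0.8,0,0,0],[0.38,0,0.8,0,0,0],[0,0,0.8,0,0,0],[0,0,0.4,0,0,0],[0,0,0,0,0,0],[0,0,0,0,0,0]]' | python3 drive.py
python3 -c "
from h import *; from workcell import env
m=__import__('json').load(open('w5.json')); P=ray(m,(319.5,166),52)
go(env,P[0],P[1],15,84.15)"
```

```text
[615.35484128 247.26217033  52.        ] [504.37592959 349.45966742  36.        ]
t 11.65 pos [612.4 200.3 295.3] [-1.798e+02  1.000e-01  8.430e+01] | rotvec [-0.24  0.14  0.15] | d in end frame [ 47.1  -1.9 280.3] | d now [ 47.7  -0.6 280.2]
time_s: 12.35
ee_pos: [617.9, 248.3, 117.2]
ee_rot: [-179.9, 0.1, 84.2]
force: [0.1, 0.9, -0.4]
gripper_width: 84.9
gripper_force: 0.0
t 12.35 pos [617.9 248.3 117.2] [-1.799e+02  1.000e-01  8.420e+01] | rotvec [-0.1   0.06  0.05] | d in end frame [ -1.2  -2.5 102.2] | d now [ -1.1  -2.3 102.2]
```

```bash

echo '[[0,-0.06,0.7,0,0,0],[0,0,0.7,0,0,0],[0,0,0.36,0,0,0],[0,0,0.2,0,0,0],[0,0,0.08,0,0,0],[0,0,0,0,0,0],[0,0,0,0,0,0]]' | python3 drive.py 75
echo '[[0,0,0,0,0,0],[0,0,0,0,0,0],[0,0,0,0,0,0],[0,0,0,0,0,0],[0,0,0,0,0,0],[0,0,0,0,0,0]]' | python3 drive.py 28 20
echo '[[0,0,-0.3,0,0,0],[0,0,-0.7,0,0,0],[0,0,-0.8,0,0,0],[0,0,0,0,0,0],[0,0,0,0,0,0]]' | python3 drive.py
python3 -c "
from h import *; from workcell import env
go(env,596.6,-60,100,84.15)"
```

```text
time_s: 13.05
ee_pos: [616.2, 250.2, 17.6]
ee_rot: [179.8, -0.1, 84.3]
force: [-0.1, 0.1, -0.6]
gripper_width: 74.6
gripper_force: 0.0
time_s: 13.65
ee_pos: [615.1, 249.9, 16.0]
ee_rot: [-180.0, -0.0, 84.3]
force: [0.5, -0.1, 0.9]
gripper_width: 39.9
gripper_force: 20.0
time_s: 14.15
ee_pos: [615.6, 250.0, 107.7]
ee_rot: [179.9, -0.1, 84.3]
force: [0.9, 0.1, -2.3]
gripper_width: 39.9
gripper_force: 20.0
t 14.15 pos [615.6 250.  107.7] [ 1.799e+02 -1.000e-01  8.430e+01] | rotvec [ 0.14 -0.07  0.13] | d in end frame [-310.3   12.7    7.7] | d now [-310.4   12.     7.3]
```

```bash

echo '[[-0.76,0.04,0,0,0,0],[-0.76,0.04,0,0,0,0],[-0.76,0.04,0,0,0,0],[-0.76,0.04,0,0,0,0],[-0.76,0.04,0,0,0,0],[-0.76,0.02,0,0,0,0],[-0.76,0.02,0,0,0,0],[-0.76,0.02,0,0,0,0]]' | python3 drive.py
echo '[[-0.1,0,0,0,0,0],[0,0,0,0,0,0],[0,0,0,0,0,0],[0,0,0,0,0,0]]' | python3 drive.py
python3 -c "
from h import *; from workcell import env
go(env,596.6,-59,25,84.15)"
```

```text
time_s: 14.95
ee_pos: [596.1, -55.3, 104.3]
ee_rot: [-179.8, -0.0, 84.3]
force: [0.8, -0.0, -1.6]
gripper_width: 39.6
gripper_force: 20.0
time_s: 15.35
ee_pos: [597.1, -57.5, 105.5]
ee_rot: [-179.9, -0.0, 84.4]
force: [0.1, 0.3, -1.3]
gripper_width: 39.9
gripper_force: 20.0
t 15.35 pos [597.1 -57.5 105.5] [-179.9   -0.    84.4] | rotvec [-0.06 -0.03  0.21] | d in end frame [-1.5 -0.3 80.5] | d now [-1.5 -0.2 80.5]
```

```bash

echo '[[-0.04,0,0.7,0,0,0],[0,0,0.5,0,0,0],[0,0,0.2,0,0,0],[0,0,0.12,0,0,0],[0,0,0.08,0,0,0],[0,0,0.04,0,0,0],[0,0,0,0,0,0],[0,0,0,0,0,0]]' | python3 drive.py
echo '[[0,0,0.01,0,0,0],[0,0,0.01,0,0,0],[0,0,0.01,0,0,0],[0,0,0,0,0,0],[0,0,0,0,0,0]]' | python3 drive.py
```

```text
time_s: 16.15
ee_pos: [597.6, -60.9, 24.7]
ee_rot: [179.9, -0.0, 84.3]
force: [0.3, -0.5, -1.3]
gripper_width: 39.6
gripper_force: 20.0
time_s: 16.65
ee_pos: [597.1, -60.9, 22.4]
ee_rot: [-180.0, -0.0, 84.3]
force: [-0.8, 0.9, -1.2]
gripper_width: 39.4
gripper_force: 20.0
```

```bash

echo '[[0,0,0.014,0,0,0],[0,0,0.014,0,0,0],[0,0,0,0,0,0],[0,0,0,0,0,0]]' | python3 drive.py
echo '[[0,0,0,0,0,0],[0,0,0,0,0,0],[0,0,0,0,0,0],[0,0,0,0,0,0]]' | python3 drive.py 50
echo '[[0,0,-0.3,0,0,0],[0,0,-0.8,0,0,0],[0,0,-1,0,0,0],[0,0,-1,0,0,0],[0,0,-1,0,0,0],[0,0,-1,0,0,0],[0,0,0,0,0,0],[0,0,0,0,0,0]]' | python3 drive.py
python3 -c "
from h import *; from workcell import env
go(env,518,-290,280,84.15)"
```

```text
time_s: 17.05
ee_pos: [597.1, -60.9, 21.0]
ee_rot: [180.0, -0.0, 84.3]
force: [0.2, -0.0, -1.8]
gripper_width: 39.6
gripper_force: 20.0
time_s: 17.45
ee_pos: [597.2, -60.9, 21.2]
ee_rot: [180.0, -0.0, 84.3]
force: [0.7, 0.1, -0.2]
gripper_width: 49.8
gripper_force: 0.0
time_s: 18.25
ee_pos: [597.4, -60.9, 277.4]
ee_rot: [179.8, -0.0, 84.3]
force: [0.6, -0.1, 0.6]
gripper_width: 50.1
gripper_force: 0.0
t 18.25 pos [597.4 -60.9 277.4] [179.8  -0.   84.3] | rotvec [ 0.18 -0.    0.13] | d in end frame [-236.   -55.6   -2.6] | d now [-235.8  -56.2   -2.8]
```

```bash

echo '[[-0.9,-0.18,0,0,0,0],[-0.9,-0.18,0,0,0,0],[-0.9,-0.18,0,0,0,0],[-0.9,-0.18,0,0,0,0],[-0.9,-0.18,0,0,0,0],[-0.9,-0.18,0,0,0,0],[0,0,0,0,0,0],[0,0,0,0,0,0]]' | python3 drive.py 85
python3 look.py w6
python3 -c "
from h import *; from workcell import env
go(env,518,-346,15,84.15)"
```

```text
time_s: 19.05
ee_pos: [515.4, -324.4, 273.7]
ee_rot: [-179.8, -0.2, 84.1]
force: [0.3, -0.0, -0.5]
gripper_width: 85.0
gripper_force: 0.0
blue [307, 211, 39, 39, 1216] [325.5 229.9] [ 517.9 -347.8   46. ]
t 19.1 pos [ 515.9 -323.5  274.2] [-1.798e+02 -1.000e-01  8.420e+01] | rotvec [-0.16 -0.13  0.1 ] | d in end frame [-22.1   4.4 259.2] | d now [-22.8   5.  259.2]
```

View pics/w6.png

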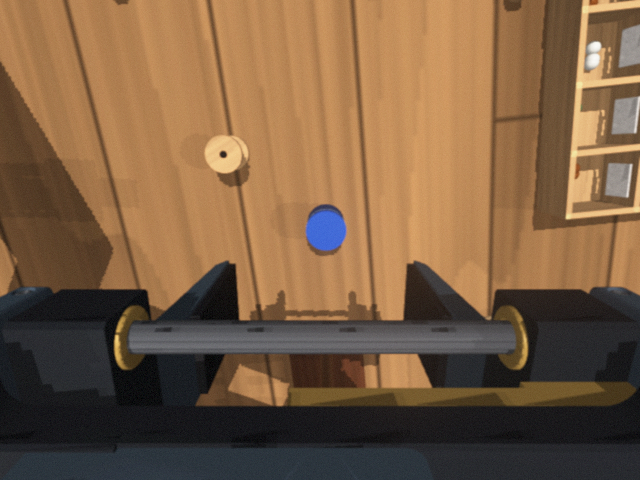

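Blue lid is centred at (325.5,230), which is world (518,−347.5); the spool at (225,154) is clear of the fingers.

```bash

echo '[[-0.2,0.04,0.9,0,0,0],[-0.26,0.04,0.9,0,0,0],[0,0,0.9,0,0,0],[0,0,0.6,0,0,0],[0,0,0,0,0,0],[0,0,0,0,0,0],[0,0,0,0,0,0]]' | python3 drive.py 75
python3 -c "
from h import *; from workcell import env
go(env,518,-347.5,15,84.15)"
```

```text
time_s: 19.8
ee_pos: [519.7, -347.5, 113.3]
ee_rot: [179.8, 0.1, 84.3]
force: [1.0, -0.8, 0.8]
gripper_width: 75.3
gripper_force: 0.0
t 19.8 pos [ 519.7 -347.5  113.3] [1.798e+02 1.000e-01 8.430e+01] | rotvec [0.21 0.1  0.19] | d in end frame [-0.2 -1.7 98.3] | d now [ 0.  -2.1 98.3]
```

```bash

echo '[[0.02,-0.04,0.7,0,0,0],[0,0,0.64,0,0,0],[0,0,0.34,0,0,0],[0,0,0.2,0,0,0],[0,0,0.08,0,0,0],[0,0,0,0,0,0],[0,0,0,0,0,0]]' | python3 drive.py
echo '[[0,0,0,0,0,0],[0,0,0,0,0,0],[0,0,0,0,0,0],[0,0,0,0,0,0],[0,0,0,0,0,0],[0,0,0,0,0,0]]' | python3 drive.py 34 20
echo '[[0,0,-0.3,0,0,0],[0,0,-0.7,0,0,0],[0,0,-0.8,0,0,0],[0,0,0,0,0,0],[0,0,0,0,0,0]]' | python3 drive.py
python3 -c "
from h import *; from workcell import env
go(env,532.3,19,100,84.15)"
```

```text
time_s: 20.5
ee_pos: [517.2, -346.9, 14.5]
ee_rot: [179.9, 0.1, 84.3]
force: [0.5, -0.4, -0.4]
gripper_width: 74.6
gripper_force: 0.0
time_s: 21.1
ee_pos: [516.5, -346.4, 13.2]
ee_rot: [180.0, 0.0, 84.3]
force: [1.3, 0.1, 1.5]
gripper_width: 45.3
gripper_force: 20.0
time_s: 21.6
ee_pos: [516.1, -346.2, 103.3]
ee_rot: [180.0, 0.0, 84.3]
force: [-0.2, 0.5, -2.4]
gripper_width: 45.4
gripper_force: 20.0
t 21.6 pos [ 516.1 -346.2  103.3] [180.    0.   84.3] | rotvec [0.03 0.02 0.13] | d in end frame [365.  -21.1   3.3] | d now [365.  -20.3   3.2]
```

```bash

echo '[[0.84,-0.04,0,0,0,0],[0.84,-0.04,0,0,0,0],[0.84,-0.04,0,0,0,0],[0.84,-0.04,0,0,0,0],[0.84,-0.06,0,0,0,0],[0.84,-0.06,0,0,0,0],[0.84,-0.06,0,0,0,0],[0.84,-0.06,0,0,0,0]]' | python3 drive.py
echo '[[0.6,0,0,0,0,0],[0,0,0,0,0,0],[0,0,0,0,0,0],[0,0,0,0,0,0]]' | python3 drive.py
python3 -c "
from h import *; from workcell import env
go(env,532.3,20,25,84.15)"
```

```text
time_s: 22.4
ee_pos: [527.9, -8.2, 100.9]
ee_rot: [-179.7, 0.0, 84.3]
force: [1.2, -0.4, -1.5]
gripper_width: 45.7
gripper_force: 20.0
time_s: 22.8
ee_pos: [531.9, 19.0, 101.9]
ee_rot: [-179.9, 0.0, 84.2]
force: [-1.2, -0.8, -1.1]
gripper_width: 45.7
gripper_force: 20.0
t 22.8 pos [531.9  19.  101.9] [-179.9    0.    84.2] | rotvec [-0.14  0.04  0.09] | d in end frame [ 1.   0.3 76.9] | d now [ 1.   0.5 76.9]
```

```bash

echo '[[0.02,0,0.7,0,0,0],[0,0,0.5,0,0,0],[0,0,0.2,0,0,0],[0,0,0.12,0,0,0],[0,0,0.06,0,0,0],[0,0,0.04,0,0,0],[0,0,0,0,0,0],[0,0,0,0,0,0]]' | python3 drive.py
echo '[[0,0,0.01,0,0,0],[0,0,0.01,0,0,0],[0,0,0,0,0,0],[0,0,0,0,0,0],[0,0,0,0,0,0]]' | python3 drive.py
```

```text
time_s: 23.6
ee_pos: [533.4, 21.0, 22.7]
ee_rot: [179.9, -0.0, 84.3]
force: [-0.3, 0.1, -1.4]
gripper_width: 45.7
gripper_force: 20.0
time_s: 24.1
ee_pos: [532.9, 21.0, 21.0]
ee_rot: [180.0, -0.0, 84.3]
force: [-0.2, -0.0, -2.1]
gripper_width: 45.9
gripper_force: 20.0
```

```bash

echo '[[0,0,0.02,0,0,0],[0,0,0.02,0,0,0],[0,0,0.01,0,0,0],[0,0,0,0,0,0],[0,0,0,0,0,0]]' | python3 drive.py
echo '[[0,0,0,0,0,0],[0,0,0,0,0,0],[0,0,0,0,0,0],[0,0,0,0,0,0]]' | python3 drive.py 55
echo '[[0,0,-0.3,0,0,0],[0,0,-0.8,0,0,0],[0,0,-1,0,0,0],[0,0,-1,0,0,0],[0,0,-1,0,0,0],[0,0,-1,0,0,0],[0,0,0,0,0,0],[0,0,0,0,0,0]]' | python3 drive.py
python3 -c "
from h import *; from workcell import env
go(env,532,60,280,84.15)"
```

```text
time_s: 24.6
ee_pos: [532.9, 20.9, 18.5]
ee_rot: [-180.0, -0.0, 84.3]
force: [-0.2, 0.0, -2.2]
gripper_width: 45.9
gripper_force: 20.0
time_s: 25.0
ee_pos: [533.0, 20.9, 18.7]
ee_rot: [180.0, -0.0, 84.3]
force: [0.5, 0.7, 0.2]
gripper_width: 54.9
gripper_force: 0.0
time_s: 25.8
ee_pos: [533.1, 20.9, 274.6]
ee_rot: [179.9, -0.0, 84.3]
force: [-0.3, 0.2, -0.5]
gripper_width: 54.7
gripper_force: 0.0
t 25.8 pos [533.1  20.9 274.6] [179.9  -0.   84.3] | rotvec [ 0.15 -0.02  0.13] | d in end frame [38.8 -5.1 -5.4] | d now [38.8 -5.  -5.4]
```

```bash

echo '[[0.5,0,0,0,0,0],[0.4,0,0,0,0,0],[0,0,0,0,0,0],[0,0,0,0,0,0]]' | python3 drive.py 85
python3 look.py w7
```

```text
time_s: 26.2
ee_pos: [536.6, 65.5, 271.7]
ee_rot: [-179.8, 0.1, 84.3]
force: [-0.8, -0.0, 0.7]
gripper_width: 83.5
gripper_force: 0.0
green [368, 298, 32, 22, 435] [385.4 308.7] [600.3 -59.4  52. ]
blue [303, 231, 40, 39, 1232] [322.2 250.3] [532.9  18.1  46. ]
yellow [148, 0, 43, 43, 1466] [169.   19.3] [409.9 265.   52. ]
```

View pics/w7.png

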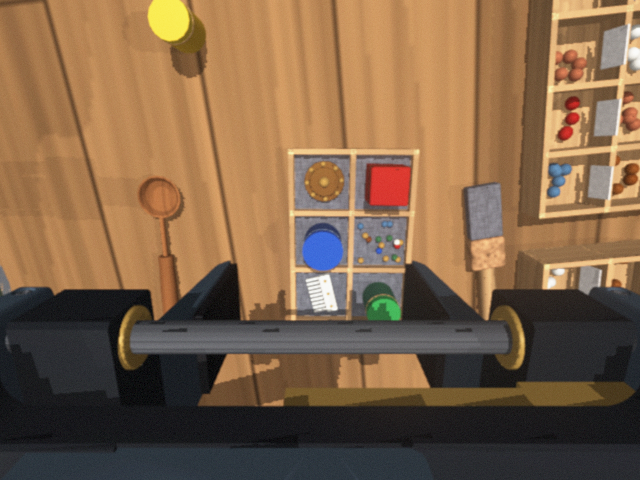

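Layout is right: brooch (325,182), red box (388,185), blue tin (322,249), comb (320,292), and the green jar in the right back compartment (383,300). Next is the amber block.

Careful with the scale: shifts go in shares of 50 mm and turns go in units of 10 degrees. That gives: 40 mm is 0.8, -9 mm is -0.18.

```bash

python3 -c "
from h import *; from workcell import env; import json
print(ray(json.load(open('w7.json')),(322.5,250.3),51))
go(env,502,365,275,84.15)"
echo '[[0.8,-0.18,0,0,0,0],[0.8,-0.18,0,0,0,0],[0.8,-0.18,0,0,0,0],[0.8,-0.18,0,0,0,0],[0.8,-0.18,0,0,0,0],[0.8,-0.18,0,0,0,0],[0.8,-0.18,0,0,0,0],[0,0,0,0,0,0]]' | python3 drive.py
echo '[[0.24,0,0,0,0,0],[0,0,0,0,0,0],[0,0,0,0,0,0]]' | python3 drive.py
python3 look.py w8
```

```text
[533.40451258  19.62428     51.        ]
t 26.25 pos [536.7  65.1 272.1] [-1.798e+02  1.000e-01  8.430e+01] | rotvec [-0.16  0.06  0.14] | d in end frame [294.8 -65.1  -2.9] | d now [294.9 -64.4  -3.1]
time_s: 27.05
ee_pos: [501.9, 354.0, 272.2]
ee_rot: [-179.9, -0.0, 84.5]
force: [1.0, -0.9, 0.4]
gripper_width: 85.2
gripper_force: 0.0
time_s: 27.35
ee_pos: [504.2, 361.4, 273.4]
ee_rot: [-180.0, 0.0, 84.2]
force: [-0.3, 0.6, -0.5]
gripper_width: 85.1
gripper_force: 0.0
yellow [237, 280, 29, 33, 756] [250. 296.] [411.3 268.1  52. ]
```

```bash
python3 -c "
import cv2
im=cv2.imread('pics/w8.png'); cv2.imwrite('pics/w8c.png',cv2.resize(im[150:310,230:430],None,fx=3.5,fy=3.5,interpolation=cv2.INTER_CUBIC))
from h import *; from workcell import env
go(env,502,349,3,84.15)"
```

```text
t 27.4 pos [504.1 361.4 273.6] [-180.     0.    84.2] | rotvec [-0.    0.02  0.05] | d in end frame [-12.5  -0.9 270.6] | d now [-12.4  -0.9 270.6]
```

View pics/w8c.png

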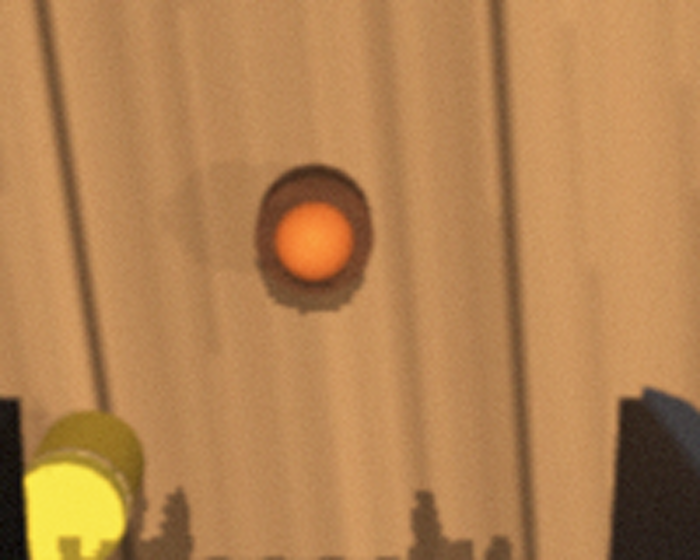

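Bead centre at crop (314.5,241), which is pixel (319.5,218.5).

```bash
python3 -c "
from h import *; from workcell import env; import json
P=ray(json.load(open('w8.json')),(319.5,218.5),36);print(P)
go(env,P[0],P[1],4,84.15)"
echo '[[-0.12,0,0.9,0,0,0],[-0.12,0,0.9,0,0,0],[0,0,0.9,0,0,0],[0,0,0.8,0,0,0],[0,0,0,0,0,0],[0,0,0,0,0,0]]' | python3 drive.py 75
python3 -c "
from h import *; from workcell import env; import json
P=ray(json.load(open('w8.json')),(319.5,218.5),36)
go(env,P[0],P[1],4,84.15)"
```

```text
[501.71856006 349.00099128  36.        ]
t 27.4 pos [504.1 361.4 273.6] [-180.     0.    84.2] | rotvec [-0.    0.02  0.05] | d in end frame [-12.5  -1.2 269.6] | d now [-12.4  -1.2 269.6]
time_s: 28.0
ee_pos: [503.2, 350.2, 99.4]
ee_rot: [180.0, -0.0, 84.2]
force: [0.6, 0.5, 0.1]
gripper_width: 74.6
gripper_force: 0.0
t 28.0 pos [503.2 350.2  99.4] [180.   -0.   84.2] | rotvec [ 0.02 -0.01  0.08] | d in end frame [-1.3 -1.4 95.4] | d now [-1.3 -1.4 95.4]
```

```bash

echo '[[-0.04,-0.028,0.7,0,0,0],[0,0,0.6,0,0,0],[0,0,0.3,0,0,0],[0,0,0.18,0,0,0],[0,0,0.08,0,0,0],[0,0,0,0,0,0],[0,0,0,0,0,0],[0,0,0,0,0,0]]' | python3 drive.py
echo '[[0,0,0,0,0,0],[0,0,0,0,0,0],[0,0,0,0,0,0],[0,0,0,0,0,0],[0,0,0,0,0,0],[0,0,0,0,0,0]]' | python3 drive.py 30 15
```

```text
time_s: 28.8
ee_pos: [501.7, 349.2, 6.7]
ee_rot: [179.9, -0.1, 84.3]
force: [-0.6, 0.3, -0.1]
gripper_width: 75.2
gripper_force: 0.0
time_s: 29.4
ee_pos: [501.0, 348.7, 5.5]
ee_rot: [-180.0, 0.0, 84.3]
force: [0.2, 0.4, 0.5]
gripper_width: 39.6
gripper_force: 15.0
```

```bash

echo '[[0,0,-0.3,0,0,0],[0,0,-0.8,0,0,0],[0,0,-0.8,0,0,0],[0,0,0,0,0,0],[0,0,0,0,0,0]]' | python3 drive.py
python3 -c "
from h import *; from workcell import env
go(env,533.2,19.7,100,84.15)"
```

```text
time_s: 29.9
ee_pos: [501.3, 348.9, 101.3]
ee_rot: [179.9, -0.1, 84.3]
force: [-0.1, 0.2, -0.8]
gripper_width: 39.4
gripper_force: 15.0
t 29.9 pos [501.3 348.9 101.3] [ 1.799e+02 -1.000e-01  8.430e+01] | rotvec [ 0.08 -0.07  0.13] | d in end frame [-324.2   65.3    1.3] | d now [-324.3   64.6    1.1]
```

```bash

echo '[[-0.76,0.16,-0.06,0,0,0],[-0.76,0.16,-0.06,0,0,0],[-0.76,0.16,0,0,0,0],[-0.76,0.16,0,0,0,0],[-0.76,0.16,0,0,0,0],[-0.76,0.16,0,0,0,0],[-0.76,0.16,0,0,0,0],[-0.76,0.16,0,0,0,0]]' | python3 drive.py
echo '[[-0.4,0.02,0,0,0,0],[0,0,0,0,0,0],[0,0,0,0,0,0],[0,0,0,0,0,0],[0,0,0,0,0,0]]' | python3 drive.py
python3 -c "
from h import *; from workcell import env
go(env,533.2,19.7,60,84.15)"
```

```text
time_s: 30.7
ee_pos: [533.0, 38.2, 104.6]
ee_rot: [-179.8, 0.0, 84.3]
force: [1.0, -0.3, 0.3]
gripper_width: 40.2
gripper_force: 15.0
time_s: 31.2
ee_pos: [533.2, 20.9, 106.2]
ee_rot: [-180.0, -0.0, 84.4]
force: [0.1, -0.8, 0.1]
gripper_width: 39.5
gripper_force: 15.0
t 31.2 pos [533.2  20.9 106.2] [-180.    -0.    84.4] | rotvec [-0.04 -0.01  0.22] | d in end frame [-1.2  0.2 46.2] | d now [-1.2  0.2 46.2]
```

```bash

echo '[[-0.02,0,0.4,0,0,0],[0,0,0.3,0,0,0],[0,0,0.14,0,0,0],[0,0,0.06,0,0,0],[0,0,0,0,0,0],[0,0,0,0,0,0],[0,0,0,0,0,0]]' | python3 drive.py
python3 -c "
from h import *; from workcell import env
go(env,533.2,19.7,56.5,84.15)"
```

```text
time_s: 31.9
ee_pos: [533.9, 18.9, 62.2]
ee_rot: [179.9, -0.0, 84.3]
force: [-0.1, -0.3, -0.7]
gripper_width: 39.6
gripper_force: 15.0
t 31.9 pos [533.9  18.9  62.2] [179.9  -0.   84.3] | rotvec [ 0.09 -0.01  0.13] | d in end frame [ 0.7 -0.7  5.7] | d now [ 0.7 -0.7  5.7]
```

```bash

echo '[[0.014,-0.008,0.02,0,0,0],[0,0,0.02,0,0,0],[0,0,0.02,0,0,0],[0,0,0.02,0,0,0],[0,0,0,0,0,0],[0,0,0,0,0,0]]' | python3 drive.py
echo '[[0,0,0.01,0,0,0],[0,0,0.01,0,0,0],[0,0,0,0,0,0],[0,0,0,0,0,0]]' | python3 drive.py
```

```text
time_s: 32.5
ee_pos: [532.9, 19.6, 57.5]
ee_rot: [-180.0, -0.0, 84.3]
force: [0.1, 0.3, -0.7]
gripper_width: 39.8
gripper_force: 15.0
time_s: 32.9
ee_pos: [533.0, 19.6, 56.5]
ee_rot: [-180.0, -0.0, 84.3]
force: [-0.3, -0.2, -0.7]
gripper_width: 39.9
gripper_force: 15.0
```

```bash

echo '[[0,0,0.008,0,0,0],[0,0,0,0,0,0],[0,0,0,0,0,0]]' | python3 drive.py
echo '[[0,0,0,0,0,0],[0,0,0,0,0,0],[0,0,0,0,0,0],[0,0,0,0,0,0],[0,0,0,0,0,0]]' | python3 drive.py 52
echo '[[0,0,-0.2,0,0,0],[0,0,-0.6,0,0,0],[0,0,-1,0,0,0],[0,0,-1,0,0,0],[0,0,-1,0,0,0],[0,0,-0.8,0,0,0],[0,0,0,0,0,0],[0,0,0,0,0,0]]' | python3 drive.py
echo '[[0.6,0,0,0,0,0],[0.6,0,0,0,0,0],[0,0,0,0,0,0],[0,0,0,0,0,0]]' | python3 drive.py
python3 look.py w9
python3 - <<'E'
from workcell import env
import cv2, numpy as np
a=cv2.imread("pics/w9.png")[100:340,230:470]; a=cv2.resize(a,(400,400),interpolation=cv2.INTER_CUBIC)
b=cv2.resize(env.grab_frame("side")[150:310,260:420],(400,400),interpolation=cv2.INTER_CUBIC)
cv2.imwrite("pics/fin.png",np.hstack([a,b]))
E
```

```text
time_s: 33.2
ee_pos: [533.0, 19.6, 56.5]
ee_rot: [180.0, -0.0, 84.3]
force: [-0.4, -0.6, 3.9]
gripper_width: 39.5
gripper_force: 15.0
time_s: 33.7
ee_pos: [533.0, 19.6, 56.0]
ee_rot: [-180.0, -0.0, 84.3]
force: [-0.2, -0.1, 0.9]
gripper_width: 52.0
gripper_force: 0.0
time_s: 34.5
ee_pos: [533.0, 19.6, 287.4]
ee_rot: [179.9, -0.0, 84.3]
force: [-0.4, -0.5, 0.1]
gripper_width: 51.8
gripper_force: 0.0
time_s: 34.9
ee_pos: [538.1, 79.4, 284.4]
ee_rot: [-179.8, 0.1, 84.4]
force: [-0.3, 0.2, 0.6]
gripper_width: 52.1
gripper_force: 0.0
yellow [155, 16, 42, 45, 1388] [175.3  37.6] [409.9 266.2  52. ]
```

View pics/fin.png

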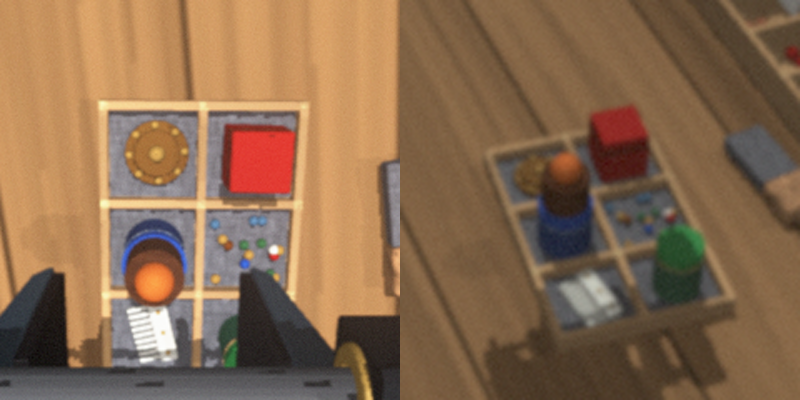

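The block stands on the blue tin, and all four pieces and the untouched ones are in the right compartments. One check of how well the block is centred: the bead is at pixel (323,269.8).

```bash
python3 -c "
from h import *; import json
print(ray(json.load(open('w9.json')),(323,269.8),87))"
```

```text
[534.04753366  18.70851959  87.        ]
```

The bead is within about 1 mm of the lid centre (533.2, 19.7), so I'm handing the job in.

```bash
python3 -c "
from workcell import env
print(env.job_done())"
```

```text
the job is handed in; nothing more can be done
None
```

The job is handed in: the red box is behind the brooch, the green jar behind the comb, and the blue tin between them with the amber block centred on its lid to about 1 mm; the brooch, comb and yellow jar were left alone, it took about 35 s, and the hand-in returned no verdict.

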